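# Hang the washed grater drum on its stand with the rod

### The arm

A 7-joint arm with a two-finger parallel gripper is mounted at the origin on the work surface. World frame = base frame: x ahead of the robot, y to its left, z up, the work surface at z = 0. Lengths are in m, angles in rad, forces in N, time in s.
With the tool pointing down it reaches from about 0.4 to 0.85 m from the base axis. Payload 6.9 kg.
Tool frame: the origin (TCP) lies at the very end of the fingers, on their centre line; the grasp point (between the pads) lies 19 mm behind it; z points along the fingers, y is the line along which they close (so a half turn about z gives the same grasp; the last joint's range is limited). The gripper opens to 85 mm and grips with 20 to 120 N. Pads are 22 mm wide; open, the fingers measure 114 mm over their backs; the gripper's body (76 mm by 85 mm) begins 54 mm behind the grasp point. The pads swing forward as they close: fully open they stand 13 mm farther back than shut.
Start: joints at [-1.093, 0.507, -0.238, 1.5, 0.126, 1.149, -0.155], TCP at [0.227, 0.582, 0.231] pointing down, gripper open.
Joint ranges: [-3.08, 3.08], [-0.24, 2.05], [-1.43, 1.35], [0, 2.5], [-1.52, 4.66], [0.17, 1.96], [-2.89, 2.89]. Speed limits (rad/s): [2.39, 2.39, 3.14, 3.14, 3.14, 3.14, 3.14].

### API

Orientations are given as a unit quaternion [w, x, y, z].
In Python, from bench import manip gives the robot as it stands.
- The arm moves only by the tool jog_arm, never from a script. Its argument "series" is a list of rows, each an object with "xyz": the shift along the tool's x, y, z in cm, a list of three; "turn": the turn, a rotation vector about the tool's x, y, z in rad, a list of three; "hand": the gripper command: -1 is shut, 1 is fully open, values between are in proportion. A call has 1 to 20 rows; each row shifts and turns the commanded pose from where the row before left it, along the tool's axes as they then stand; what a row does not reach is not made up. A row lasts 1/10 s, in which the tool goes at most 50 mm and 8.59 degrees, less where a joint would pass 70% of its speed; a pose out of reach is approached as far as the arm can. A call with a gripper value outside its range is refused whole. The fingers move at their own pace and stop on an object; "squeeze" is the grip in N (left out, the last holds). Time passes only in rows, so rows that do not move let the fingers close. It gives the time, the measured TCP pose, the force, the opening and the grip force at its end, in the units of the state.
- manip.observe(): the state, without advancing time (a new reading comes with each control period).
- manip.grab_frame(name): name is "scene" or "top" or "wrist"; returns a dict with "pixels" (420x560x3 uint8, blue, green, red), "depth" (420x560 float32, m along the optical axis (not along the pixel's ray), 0 where there is no reading), "camera_matrix" (3x3 intrinsics, pixels), "R" (3x3) and "t" (3): a world point X has camera coordinates R X + t; the wrist camera has in their place "tool_from_camera" (4x4, takes a point from camera to tool coordinates, whose origin is the TCP and whose axes are the flange's). Camera axes: x right, y down, z forward; pixel columns grow to the right and rows downward; lengths in m; the calibration is good to about 2 mm. A picture is of the moment at which its call begins: read the wrist's pose just before it.
- manip.finish_job(): hands the job in; it is judged then, once.
Trained networks look in the newest picture that a camera, given by its name, has taken for a name from the list of things; names that differ only in an ending like _2 or _b are one class to them, and where a whole thing is asked for, a point or a joint stands for the part that bears it (a point fixed in the world has none). Each returns a list of dicts, best first, with "score" (0 to 1); they miss things now and then, are a little off and sometimes report something else, mostly with a low value. They report only what shows in the picture. A call takes as long as a camera call. They do not tell look-alikes from the thing itself.
- manip.boxes_of(camera, name): "point" ([x, y, z] in m, in the coordinates of the camera as it stood for that picture, good to about 4 mm: the middle of the surface that is visible of it).
- manip.regions_of(camera, name): "region" (420x560 bool, what is visible of it).
- manip.landmark_of(camera, name): "point" ([x, y, z] in m, in the coordinates of the camera as it stood for that picture, good to about 4 mm: a listed point, or the origin of a listed thing).
The state is a dict: "time_s": time; "joint_positions": joint angles; "joint_velocities": joint speeds; "joint_efforts": joint torques, N m; "eef_pos": TCP position; "tool_rot": TCP orientation; "ft_force": force on the tool from outside, world axes, zero at the start; "ft_torque": the same for the moment, N m; "width": finger opening in m; "grip_force": force on a finger pad.
Only numpy, scipy, OpenCV 4.12 (cv2) and the standard library are available. Lean on these libraries where they do the work, as an engineer would, in place of code of your own. Each camera call takes 0.05 s, during which the arm holds its last target. There are 200 camera calls.

### The job

The grater drum lying in the drip tray has sharp teeth, so never touch it with the gripper: take the rod off its stand by the black handle, thread it through the drum's bore, and lift and carry the drum on it. Lay the rod back in the stand's two notches with the drum hanging between the posts, and with the drum on it press the rod lengthwise, gently, until the tip has pushed the stand's stiff stop fully home. Let go, and leave the jar, bowl and box grater alone.

Things in the scene. Friction and masses are not known exactly. Their poses are not given: they have to be found in the camera images.
- stand: Fixed metal stand, base 80 x 245 mm. Origin: underside, midway between its 2 posts; +y runs from handle side to stop side. Posts at y = -55 and +55 mm (12 mm thick, 44 wide, tops at z 103) have open-topped notches, 11 mm wide at the bottom (z 80), 26 at the top; a seated rod's axis is at x 0, z 85 mm. The stop is beyond the +y post. Rod must not press stand or stop with over 22 N.
- stop (a joint): Black disc, 26 mm across, facing the seated rod's tip at z 85 mm on the stand. Slides along the stand's +y: 0 = out, 0.012 m = home, a hard end. Moves stiffly, about 7 N, and stays where left. Its carrier is clamped differently each time: the face starts anywhere from y = 86 to 110 mm of the stand, not measured, so home must be felt: a steady 7 to 8 N, then a steep rise.
- rod: Origin: middle of handle, on the axis; +y points along the axis to the tip. Square black handle 20 x 20 x 80 mm (y -40 to 40); round steel shaft 10 mm thick, y 40 to 227 mm, last 8 mm tapered to 5 mm. 115 g, balanced at y 105 mm. Starts level in the stand's notches, axis at z 85 mm, handle flats upright, handle outside the -y post, origin at y about -147 mm of the stand, tip clear of the stop.
- drum: Sharp steel grater drum: hollow cylinder 64 mm in diameter, 64 mm long, lying on its side. Origin: its centre; y is its axis. Each end is a 6 mm disc with a central 18 mm hole (the bore; hollow between). 90 to 140 g. It lies on the tray, axis at z 38 mm, and is threaded from its -y end. The rod must not press it with over 15 N.
- tray: Fixed white drip tray 100 x 100 mm, floor 6 mm thick; origin under its centre, y along the drum's axis. Two low ribs (top z 14 mm) keep the drum from rolling; a cross rib (y 34 to 40 mm, top z 24 mm) keeps it from sliding to +y. The -y side is open; the bore is above all ribs.
- jar: Bystander: closed amber glass jar, 70 mm across, 120 mm tall, origin under its centre.
- bowl: Bystander: white bowl, 130 mm across, 50 mm tall, origin under its centre.
- grater: Bystander: box grater 75 x 100 x 200 mm tall, origin under its centre.
There are look-alikes about, which are no part of the job. Leave any orange look-alike of the drum alone.

How it is judged:
By the outcome, as a careful person would: the job done as asked, in the order asked, and still so for the second after the job is handed in, with the robot touching nothing.
It also fails if it takes over 62 s, if anything falls off the work surface, if the arm or the gripper's body presses on something with over 40 N, if the wrist force passes 120 N, or if a joint passes its speed limit or range.

## Working session

There is one attempt and no reset: what is moved stays moved. The work goes in short steps, Python scripts to look and compute and a tool call to move; the robot and the scene stay as the last step left them, time stands still between calls to the robot, and variables do not carry over. Pictures are saved under pics/ and viewed, at most 10 in all, crops included, and the job is handed in when it is done.

Besides the shell and the picture viewer there is one more tool, called as name(argument=value, ...), one argument or row to a line, values as JSON. jog_arm: Moves the arm, as the interface text tells. Its arguments: {"type":"object","properties":{"series":{"type":"array"},"squeeze":{"type":"number"}},"required":["series"]}

```bash
ls; mkdir -p pics; cat > h.py <<'E'
import numpy as np, cv2
from bench import manip
from scipy.spatial.transform import Rotation as Ro
def pose():
    s=manip.observe(); q=s['tool_rot']; T=np.eye(4)
    T[:3,:3]=Ro.from_quat([q[1],q[2],q[3],q[0]]).as_matrix(); T[:3,3]=s['eef_pos']; return T,s
def grab(cam):
    T,_=pose(); f=manip.grab_frame(cam)
    if cam=='wrist': f['W']=T@np.array(f['tool_from_camera'])
    else:
        M=np.eye(4); M[:3,:3]=f['R']; M[:3,3]=np.ravel(f['t']); f['W']=np.linalg.inv(M)
    return f
def w(f,p): p=np.asarray(p,float); return p@f['W'][:3,:3].T+f['W'][:3,3]
def cloud(f):
    K=np.array(f['camera_matrix']); d=f['depth']; v,u=np.mgrid[:d.shape[0],:d.shape[1]]
    return w(f,np.stack([(u-K[0,2])/K[0,0]*d,(v-K[1,2])/K[1,1]*d,d],-1))
def pix(f,X):
    p=(np.asarray(X)-f['W'][:3,3])@f['W'][:3,:3]; K=np.array(f['camera_matrix']); q=p@K.T; return q[:2]/q[2]
E
python3 - <<'E'
from h import *
np.set_printoptions(precision=3,suppress=True)
print(manip.observe())
ims=[]
for c in ['scene','top']:
    f=grab(c); ims.append(f['pixels']); print(c,f['W'])
    for n in ['stand','stop','rod','drum','tray','jar','bowl','grater']:
        for l in manip.landmark_of(c,n)[:3]: P=w(f,l['point']); print(n,round(l['score'],2),P,pix(f,P).round())
cv2.imwrite('pics/a.png',ims[0]);cv2.imwrite('pics/b.png',ims[1])
E
```

```text
pics
{'time_s': 0.0, 'joint_positions': array([-1.094,  0.508, -0.238,  1.501,  0.126,  1.149, -0.155]), 'joint_velocities': array([ 0.001, -0.003,  0.001,  0.002, -0.   , -0.002, -0.001]), 'joint_efforts': array([  0.   , -62.058,  -2.187, -24.966,   0.013,   0.012,  -0.   ]), 'eef_pos': array([0.227, 0.582, 0.23 ]), 'tool_rot': array([-0.   ,  0.185,  0.983, -0.001]), 'ft_force': array([0.095, 0.293, 0.687]), 'ft_torque': array([ 0.001, -0.039,  0.023]), 'grip_force': 0.0, 'width': 0.08526181401980817}
scene [[-0.521  0.553 -0.65   1.222]
 [ 0.853  0.356 -0.381  0.4  ]
 [ 0.021 -0.753 -0.657  0.815]
 [ 0.     0.     0.     1.   ]]
stand 0.82 [ 0.601  0.062 -0.006] [289. 276.]Traceback (most recent call last):
  File "<stdin>", line 8, in <module>
ValueError: it knows: bowl, drum, grater, jar, rod, stand, tray
```

```bash
python3 - <<'E'
from h import *
np.set_printoptions(precision=3,suppress=True)
for c in ['scene','top']:
    f=grab(c); cv2.imwrite(f'pics/{c}.png',f['pixels']); np.savez(f'{c}.npz',c=cloud(f),W=f['W'],K=f['camera_matrix'],p=f['pixels'])
    for n in ['stand','rod','drum','tray','jar','bowl','grater']:
        for l in manip.landmark_of(c,n)[:3]: P=w(f,l['point']); print(c,n,round(l['score'],2),P,pix(f,P).round())
E
```

```text
scene stand 0.67 [ 0.602  0.064 -0.004] [289. 276.]
scene rod 0.98 [ 0.61  -0.087  0.086] [235. 228.]
scene rod 0.5 [0.447 0.046 0.001] [314. 234.]
scene drum 0.79 [ 0.337 -0.051  0.03 ] [303. 192.]
scene drum 0.75 [0.431 0.185 0.031] [366. 243.]
scene drum 0.59 [0.45  0.047 0.038] [314. 225.]
scene tray 0.85 [0.45  0.044 0.002] [312. 235.]
scene jar 0.72 [ 0.589  0.366 -0.002] [412. 329.]
scene bowl 0.61 [ 0.409  0.376 -0.   ] [441. 277.]
scene bowl 0.35 [ 0.449  0.047 -0.003] [313. 236.]
scene grater 0.88 [ 0.566 -0.461  0.003] [141. 193.]
top rod 0.92 [ 0.601 -0.082  0.085] [300. 172.]
top drum 0.8 [0.429 0.189 0.036] [204. 239.]
top drum 0.73 [ 0.336 -0.049  0.033] [290. 271.]
top drum 0.71 [0.437 0.043 0.038] [256. 235.]
top tray 0.75 [0.447 0.047 0.001] [255. 233.]
top jar 0.78 [ 0.586  0.368 -0.003] [145. 189.]
top bowl 0.74 [ 0.418  0.38  -0.001] [139. 246.]
top grater 0.96 [ 0.561 -0.458  0.001] [430. 190.]
```

View pics/scene.png

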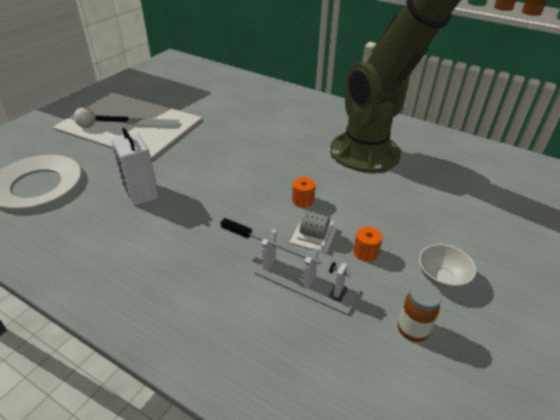

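View pics/top.png

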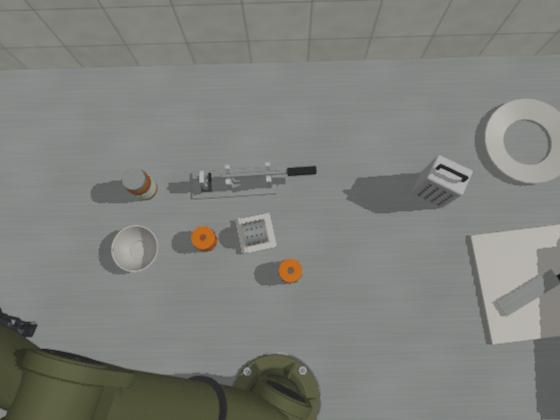

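The grey drum is in the tray at scene (315,225) and top (256,235). The two orange look-alikes are at scene (303,192) and (368,243). The rod's black handle is at scene (235,228) and top (300,172), and a look-alike black handle belongs to the knife on the board, scene (110,118). I choose the grey drum and the rod in the stand, and will move over them for a close look.

jog_arm(
  series=[
    {"xyz": [-4.4,-1,-1.5],"turn": [0,0,0.08],"hand": 1},
    {"xyz": [-4.4,-1,-1.5],"turn": [0,0,0.08],"hand": 1},
    {"xyz": [-4.4,-1,-1.5],"turn": [0,0,0.08],"hand": 1},
    {"xyz": [-4.4,-1,-1.5],"turn": [0,0,0.08],"hand": 1},
    {"xyz": [-4.4,-1,-1.5],"turn": [0,0,0.08],"hand": 1},
    {"xyz": [-4.4,-1,-1.5],"turn": [0,0,0.08],"hand": 1},
    {"xyz": [-4.4,-1,-1.5],"turn": [0,0,0.08],"hand": 1},
    {"xyz": [-4.4,-1,-1.5],"turn": [0,0,0.08],"hand": 1},
    {"xyz": [-4.4,-1,-1.5],"turn": [0,0,0.08],"hand": 1},
    {"xyz": [-4.4,-1,-1.5],"turn": [0,0,0.08],"hand": 1},
    {"xyz": [-4.4,-1,-1.5],"turn": [0,0,0.08],"hand": 1},
    {"xyz": [-4.4,-1,-1.5],"turn": [0,0,0.08],"hand": 1},
    {"xyz": [-4.4,-1,-1.5],"turn": [0,0,0.08],"hand": 1},
    {"xyz": [-4.4,-1,-1.5],"turn": [0,0,0.08],"hand": 1},
    {"xyz": [-4.4,-1,-1.5],"turn": [0,0,0.08],"hand": 1},
    {"xyz": [0,0,0],"turn": [0,0,0],"hand": 1},
    {"xyz": [0,0,0],"turn": [0,0,0],"hand": 1},
  ],
)

```text
time_s: 2.6
eef_pos: [0.4841, -0.0015, 0.4568]
tool_rot: [0.0, 0.708, 0.706, 0.001]
ft_force: [-0.4, -0.0, -0.1]
width: 0.0853
grip_force: 0.0
```

```bash
python3 - <<'E'
from h import *
np.set_printoptions(precision=4,suppress=True)
T,s=pose(); print(T,s['time_s'],s['joint_velocities'])
f=grab('wrist'); print(np.array(f['tool_from_camera']))
cv2.imwrite('pics/w1.png',f['pixels']); C=cloud(f); np.savez('w1.npz',c=C,W=f['W'],K=f['camera_matrix'],p=f['pixels'])
for n in ['stand','rod','drum','tray']:
    for l in manip.landmark_of('wrist',n)[:3]: P=w(f,l['point']); print(n,round(l['score'],2),P,pix(f,P).round())
    for i,l in enumerate(manip.regions_of('wrist',n)[:3]):
        P=C[l['region']&(f['depth']>0)]; np.save(f'r_{n}{i}.npy',P); print(' reg',i,round(l['score'],2),len(P),np.median(P,0) if len(P) else '')
E
```

```text
[[ 0.003   1.      0.0013  0.4841]
 [ 1.     -0.003   0.0004 -0.0015]
 [ 0.0005  0.0013 -1.      0.4568]
 [ 0.      0.      0.      1.    ]] 2.6 [-0.0322  0.0197 -0.0427  0.0142 -0.0069 -0.0055 -0.0025]
[[ 0.0009 -0.9494 -0.314   0.0805]
 [ 1.      0.0009  0.0001 -0.0003]
 [ 0.0002 -0.314   0.9494 -0.1416]
 [ 0.      0.      0.      1.    ]]
stand 0.98 [ 0.5999  0.0567 -0.0036] [347. 120.]
 reg 0 0.76 7362 [0.5883 0.1253 0.0076]
rod 0.7 [ 0.6054 -0.0823  0.0876] [356. 214.]
 reg 0 0.92 1641 [ 0.6    -0.0252  0.0891]
 reg 1 0.25 1835 [0.4619 0.0575 0.0055]
drum 0.63 [ 0.3368 -0.0471  0.0269] [194. 184.]
drum 0.58 [0.4291 0.1881 0.0305] [242.  29.]
drum 0.57 [0.444  0.0469 0.0367] [255. 127.]
 reg 0 0.96 1690 [0.4471 0.0478 0.0656]
 reg 1 0.89 2029 [0.432  0.1864 0.0629]
 reg 2 0.82 1493 [ 0.3419 -0.0434  0.0625]
 reg 0 0.6 1761 [0.4618 0.0575 0.0055]
 reg 1 0.54 228 [0.593  0.1689 0.0895]
```

View pics/w1.png

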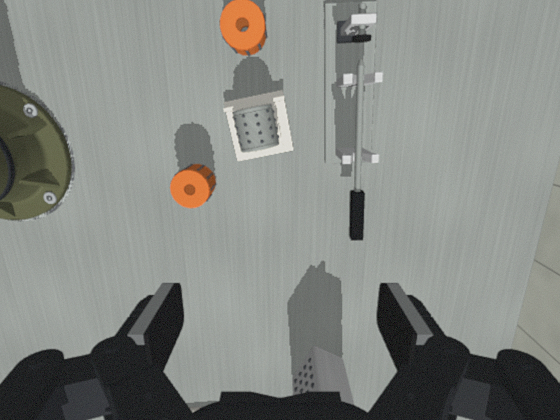

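The picture shows the rod with its black handle at (357,215), shaft running up to (361,65) facing the black stop at (355,32). The grey drum is in its tray at (257,127) and the orange ones are at (243,25) and (193,187). The choice is confirmed. Next I fit the axes.

```bash
python3 - <<'E'
from h import *
from scipy.optimize import least_squares
np.set_printoptions(precision=4,suppress=True)
R=np.load('r_rod0.npy'); R=R[(R[:,2]>.07)&(R[:,2]<.11)]
hd=R[R[:,1]<-.05]; 
for lo in np.arange(-.14,.12,.02):
    q=R[(R[:,1]>lo)&(R[:,1]<lo+.02)]
    if len(q): print(round(lo,2),len(q),np.median(q,0),np.ptp(q[:,0]))
print('y ext',R[:,1].min(),R[:,1].max())
D=np.load('r_drum0.npy'); D=D[(D[:,2]>.035)&(D[:,2]<.08)]
def cyl(p):
    c=np.array([p[0],p[1]*0+.047,p[1]]); d=np.array([p[2],1,p[3]]);d/=np.linalg.norm(d)
    v=D-c; return np.linalg.norm(v-np.outer(v@d,d),axis=1)-.032
r=least_squares(cyl,[.445,.038,0,0],loss='soft_l1',f_scale=.001); print('drum x@y=.047, z, slopes',r.x,np.abs(r.fun).mean())
d=np.array([r.x[2],1,0]);d/=np.linalg.norm(d); a=D[:,:2]@d[:2]; print('axial',np.percentile(a,[1,5,50,95,99]),'c', .047*d[1]+r.x[0]*d[0])
# tray: points near drum, in drum frame
C=np.load('w1.npz')['c'].reshape(-1,3); o=np.array([r.x[0],.047]); n=np.array([d[1],-d[0]])
A=(C[:,:2]-o)@d[:2]; N=(C[:,:2]-o)@n
for lo in np.arange(-.07,.07,.005):
    m=(A>lo)&(A<lo+.005)&(abs(N)<.025); print(round(lo,3),m.sum(),np.percentile(C[m,2],[10,50,90]) if m.sum() else '')
m=(C[:,2]>.003)&(C[:,2]<.03)&(abs(A)<.08)&(abs(N)<.08); print('tray box',cv2.minAreaRect(((C[m,:2])*1000).astype(np.float32)))
S=C[(C[:,2]>.098)&(C[:,2]<.11)&(abs(C[:,0]-.6)<.06)&(C[:,1]>-.05)]
for lo in np.arange(-.05,.2,.01):
    q=S[(S[:,1]>=lo)&(S[:,1]<lo+.01)]
    if len(q): print('st',round(lo,2),len(q),q[:,0].min(),q[:,0].max(),np.median(q[:,2]))
E
```

```text
-0.14 43 [ 0.6062 -0.123   0.0937] 0.018980897657315365
-0.12 167 [ 0.6043 -0.1099  0.0936] 0.020073753646801307
-0.1 181 [ 0.6038 -0.09    0.0934] 0.020809119971060275
-0.08 187 [ 0.6026 -0.0696  0.0935] 0.020051259321177572
-0.06 175 [ 0.6025 -0.0506  0.0931] 0.020566452620583653
-0.04 89 [ 0.6022 -0.0298  0.0877] 0.010461362558966458
-0.02 90 [ 0.6009 -0.0098  0.0878] 0.009884761200318337
0.0 87 [0.6003 0.011  0.0881] 0.009692997727818287
0.02 94 [0.5999 0.0301 0.088 ] 0.009943003259913263
0.04 102 [0.5983 0.0502 0.0883] 0.009985398789252864
0.06 101 [0.5984 0.0697 0.0883] 0.010273761534110415
0.08 105 [0.5966 0.0901 0.0884] 0.009745593692817356
0.1 113 [0.596  0.1098 0.0884] 0.010470321899757828
y ext -0.1254214695012537 0.1396776524976557
drum x@y=.047, z, slopes [ 0.4451  0.0374 -0.1962  0.0019] 0.0006908924476775625
axial [-0.0715 -0.0687 -0.0394 -0.0119 -0.0093] c -0.0395597222156747
-0.07 79 [-0.0023 -0.001   0.0007]
-0.065 78 [-0.0021 -0.0007  0.0004]
-0.06 246 [-0.0014  0.4791  0.4954]
-0.055 503 [0.0019 0.4894 0.5205]
-0.05 692 [0.0061 0.4952 0.5209]
-0.045 2220 [0.4843 0
[... 733 characters left out ...]
1   0.0003]
0.07 98 [-0.002  -0.001   0.0004]
tray box ((446.27783203125, 46.12174987792969), (104.2654800415039, 100.08683013916016), 11.08422565460205)
st -0.01 6 0.5761548744048952 0.5858291941683468 0.10108248918449328
st 0.0 121 0.5751800360524215 0.62832228424597 0.10175832315344602
st 0.01 29 0.5793428397254662 0.6275898697499297 0.10172626176393001
st 0.1 10 0.5711391252879283 0.5836606315784199 0.10178218484291437
st 0.11 154 0.570334647727875 0.6225988646594134 0.10160452075938606
st 0.12 27 0.5731509792105351 0.6223412909316979 0.10190556304811638
st 0.16 5 0.5891115309099257 0.5987080893692389 0.09839424530395124
st 0.18 1 0.5904970546946212 0.5904970546946212 0.09807832303825992
```

```bash
python3 - <<'E'
from h import *
np.set_printoptions(precision=4,suppress=True)
z=np.load('w1.npz'); C=z['c']; print(z['W'][:3,3])
m=(C[...,0]>.575)&(C[...,0]<.615)&(C[...,1]>.135)&(C[...,1]<.22)&(C[...,2]>.06)&(C[...,2]<.12)
P=C[m]; B=z['p'][m].mean(1)
for lo in np.arange(.135,.2,.003):
    k=(P[:,1]>=lo)&(P[:,1]<lo+.003)
    if k.any(): q=P[k]; print(round(lo,3),k.sum(),q[:,0].min(),q[:,0].max(),np.percentile(q[:,2],[0,50,100]),B[k].mean().round())
p=cv2.resize(z['p'][0:260,180:400],None,fx=2.3,fy=2.3,interpolation=cv2.INTER_CUBIC); cv2.imwrite('pics/c1.png',p)
E
```

```text
[0.4839 0.079  0.5984]
0.135 10 0.5927655484254754 0.5983267485502015 [0.0849 0.0868 0.0887] 125.0
0.138 9 0.5928817575492403 0.5982824243258877 [0.0844 0.0856 0.0879] 123.0
0.162 77 0.5820071131872063 0.6073394252120805 [0.074  0.0898 0.0982] 47.0
0.165 48 0.5821630569869186 0.6057580142997157 [0.0812 0.0947 0.0981] 36.0
0.168 18 0.5829832679274067 0.6054649633388705 [0.0898 0.0951 0.0989] 45.0
0.171 19 0.5901098542457733 0.5983075201717191 [0.0844 0.0884 0.0909] 98.0
0.174 16 0.5898024904857484 0.5973614841482322 [0.0849 0.0886 0.0905] 107.0
0.177 18 0.5898243827780537 0.5976272768298888 [0.0858 0.0881 0.09  ] 124.0
0.18 111 0.5772964075650214 0.6076887006398571 [0.0606 0.0851 0.0962] 142.0
0.183 93 0.5767592681775726 0.6099142566445854 [0.0634 0.0941 0.0972] 187.0
0.186 87 0.5762832131477204 0.6098690283785687 [0.0656 0.095  0.0981] 198.0
0.189 68 0.5763494416330499 0.6090958450317763 [0.0652 0.0949 0.0968] 198.0
0.192 50 0.5770258094666615 0.6091249966465049 [0.0688 0.0948 0.097 ] 197.0
0.195 15 0.5888112654373103 0.5976563232617378 [0.0848 0.0889 0.0917] 118.0
0.198 23 0.5886665127289259 0.5976303130378786 [0.0842 0.0885 0.0913] 105.0
```

View pics/c1.png

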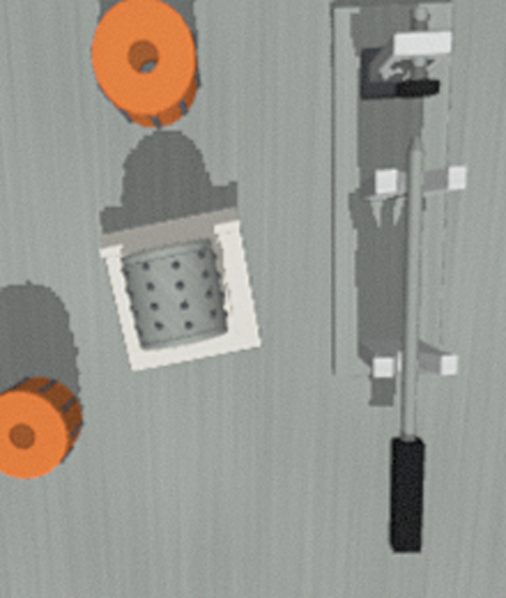

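The stop face is at world y≈0.163, which is stand y≈102. The drum sits against the cross rib with its open side toward -y. I'll hover over the handle.

jog_arm(
  series=[
    {"xyz": [-0.9,1.5,3.5],"turn": [0,0,-0.04],"hand": 1},
    {"xyz": [-0.9,1.5,4],"turn": [0,0,0],"hand": 1},
    {"xyz": [-0.9,1.5,4],"turn": [0,0,0],"hand": 1},
    {"xyz": [-0.9,1.5,4],"turn": [0,0,0],"hand": 1},
    {"xyz": [-0.9,1.5,4],"turn": [0,0,0],"hand": 1},
    {"xyz": [-0.9,1.5,4],"turn": [0,0,0],"hand": 1},
    {"xyz": [-0.9,1.5,4],"turn": [0,0,0],"hand": 1},
    {"xyz": [-0.9,1.5,4],"turn": [0,0,0],"hand": 1},
    {"xyz": [0,0,0],"turn": [0,0,0],"hand": 1},
    {"xyz": [0,0,0],"turn": [0,0,0],"hand": 1},
  ],
)

```text
time_s: 4.05
eef_pos: [0.6062, -0.0684, 0.1409]
tool_rot: [-0.001, 0.693, 0.721, -0.001]
ft_force: [0.0, 0.3, -0.7]
width: 0.0852
grip_force: 0.0
```

```bash
cat > rodfit.py <<'E'
from h import *
np.set_printoptions(precision=4,suppress=True)
def rodfit():
    T,s=pose(); f=grab('wrist'); C=cloud(f); print('t',s['time_s'],'tcp',T[:3,3],'toolx',T[:3,0],'F',s['ft_force'])
    r=manip.regions_of('wrist','rod')
    if not r: print('no rod'); return f,C
    tp=T[:3,3]
    def near(x):
        q=C[x['region']&(f['depth']>0)]; return abs(np.median(q,0)-tp).sum() if len(q) else 9
    r=min(r,key=near)
    P=C[r['region']&(f['depth']>0)]; L=(P-tp)@T[:3,:3]  # tool coords
    print('rod px',len(P))
    for lo in np.arange(-.06,.24,.02):
        q=L[(L[:,0]>=lo)&(L[:,0]<lo+.02)]
        if len(q)>5:
            q=q[q[:,2]<np.percentile(q[:,2],50)+.004]; qm=np.median(q,0); print(round(lo,2),len(q),'tool',qm,'yr',q[:,1].min(),q[:,1].max(),'world',T[:3,:3]@qm+tp)
    print('x ext',L[:,0].min(),L[:,0].max())
    return f,C
E
python3 -c "
from rodfit import *
f,C=rodfit(); cv2.imwrite('pics/w2.png',f['pixels'])"
```

```text
t 4.05 tcp [ 0.6062 -0.0684  0.1409] toolx [-0.0388  0.9992  0.0002] F [ 0.0481  0.3209 -0.6648]
rod px 7552
-0.06 679 tool [-0.0482 -0.0007  0.0472] yr -0.010639568659659638 0.009191703064209123 world [ 0.6072 -0.1166  0.0937]
-0.04 862 tool [-0.0299 -0.0007  0.0471] yr -0.010831358238194845 0.008902775253407916 world [ 0.6065 -0.0982  0.0938]
-0.02 948 tool [-0.0101 -0.001   0.0471] yr -0.010767967284038893 0.009063118523732419 world [ 0.6054 -0.0785  0.0938]
0.0 1037 tool [ 0.0102 -0.0007  0.0471] yr -0.011012970251177272 0.009005091118814226 world [ 0.6049 -0.0582  0.0938]
0.02 695 tool [ 0.0268 -0.0008  0.0524] yr -0.010879286219973097 0.008805744192188986 world [ 0.6043 -0.0416  0.0886]
0.04 582 tool [ 0.0503 -0.0013  0.0527] yr -0.006056325350916804 0.0038561937207064567 world [ 0.6028 -0.0181  0.0882]
0.06 643 tool [ 0.0701 -0.0013  0.0527] yr -0.005937889995145025 0.0038097021953537105 world [0.602  0.0017 0.0882]
0.08 732 tool [ 0.0903 -0.0013  0.0528] yr -0.006229646185615161 0.0036581435490723136 world [0.6013 0.0219 0.0881]
0.1 808 tool [ 0.1102 -0.0013  0.0528] yr -0.006116528679679423 0.0035166635019015452 world [0.6005 0.0417 0.0881]
0.12 476 tool [ 0.1256 -0.0013  0.0528] yr -0.006374655668922774 0.003354257911848596 world [0.5999 0.0571 0.0882]
x ext -0.06706264913273087 0.13152956687948877
```

jog_arm(
  series=[
    {"xyz": [-0.8,-0.1,3.5],"turn": [0,0,0],"hand": 1},
    {"xyz": [0,0,3],"turn": [0,0,0],"hand": 1},
    {"xyz": [0,0,1],"turn": [0,0,0],"hand": 1},
    {"xyz": [0,0,0],"turn": [0,0,0],"hand": 0},
    {"xyz": [0,0,0],"turn": [0,0,0],"hand": -1},
    {"xyz": [0,0,0],"turn": [0,0,0],"hand": -1},
    {"xyz": [0,0,0],"turn": [0,0,0],"hand": -1},
    {"xyz": [0,0,0],"turn": [0,0,0],"hand": -1},
    {"xyz": [0,0,0],"turn": [0,0,0],"hand": -1},
    {"xyz": [0,0,0],"turn": [0,0,0],"hand": -1},
    {"xyz": [0,0,0],"turn": [0,0,0],"hand": -1},
    {"xyz": [0,0,0],"turn": [0,0,0],"hand": -1},
  ],
  squeeze=100,
)

```text
time_s: 5.35
eef_pos: [0.6065, -0.0766, 0.0668]
tool_rot: [0.0, 0.693, 0.721, 0.0]
ft_force: [-0.1, -0.4, 5.4]
width: 0.0186
grip_force: 98.0
```

jog_arm(
  series=[
    {"xyz": [0,0,-2],"turn": [0,0,0],"hand": -1},
    {"xyz": [0,0,-4],"turn": [0,0,0],"hand": -1},
    {"xyz": [0,0,-4],"turn": [0,0,0],"hand": -1},
    {"xyz": [-2.8,-2.3,0],"turn": [0,0,0],"hand": -1},
    {"xyz": [-2.8,-2.3,0],"turn": [0,0,0],"hand": -1},
    {"xyz": [-2.8,-2.3,0],"turn": [0,0,0],"hand": -1},
    {"xyz": [-2.8,-2.3,0],"turn": [0,0,0],"hand": -1},
    {"xyz": [-2.8,-2.2,0],"turn": [0,0,-0.05],"hand": -1},
    {"xyz": [0,0,0],"turn": [0,0,-0.1],"hand": -1},
    {"xyz": [0,0,0],"turn": [0,0,0],"hand": -1},
    {"xyz": [0,0,0],"turn": [0,0,0],"hand": -1},
    {"xyz": [0,0,0],"turn": [0,0,0],"hand": -1},
  ],
)

```text
time_s: 6.55
eef_pos: [0.498, -0.2199, 0.166]
tool_rot: [-0.0, 0.637, 0.771, 0.0]
ft_force: [0.7, -0.5, -0.9]
width: 0.0186
grip_force: 98.0
```

```bash
cat > chk.py <<'E'
from rodfit import *
from scipy.optimize import least_squares
f,C=rodfit()
D=None
for r in manip.regions_of('wrist','drum'):
    P=C[r['region']&(f['depth']>0)]
    if len(P): print('drum reg',round(r['score'],2),len(P),np.median(P,0))
    if len(P)>200 and abs(np.median(P,0)[:2]-[.445,.047]).max()<.03: D=P
if D is not None:
    D=D[(D[:,2]>.03)&(D[:,2]<.08)]
    def cyl(p):
        c=np.array([p[0],.0465,p[1]]); d=np.array([p[2],1,p[3]]);d/=np.linalg.norm(d)
        v=D-c; return np.linalg.norm(v-np.outer(v@d,d),axis=1)-.032
    r=least_squares(cyl,[.445,.038,-.19,0],loss='soft_l1',f_scale=.001); print('drum x@y=.0465,z,slopes',r.x,np.abs(r.fun).mean())
    d=np.array([r.x[2],1]);d/=np.linalg.norm(d); a=(D[:,:2]-[r.x[0],.0465])@d; print('axial',np.percentile(a,[1,50,99]))
cv2.imwrite('pics/w3.png',f['pixels'])
E
python3 chk.py
```

```text
t 6.55 tcp [ 0.498  -0.2199  0.166 ] toolx [-0.1874  0.9823  0.0006] F [ 0.739  -0.4845 -0.8773]
rod px 14222
-0.04 1582 tool [-0.0288 -0.0006 -0.026 ] yr -0.010341013943614539 0.009717690059574619 world [ 0.5028 -0.2483  0.192 ]
-0.02 1852 tool [-0.0097 -0.0002 -0.0261] yr -0.01027771857672923 0.009594180437676155 world [ 0.4996 -0.2294  0.1921]
0.0 2175 tool [ 0.0107 -0.0006 -0.026 ] yr -0.010449134775778041 0.00947044455743593 world [ 0.4954 -0.2095  0.192 ]
0.02 1706 tool [ 0.0269 -0.0006 -0.0257] yr -0.010569284970936552 0.00942808301441607 world [ 0.4924 -0.1936  0.1917]
0.04 1347 tool [ 0.0505 -0.0006 -0.0203] yr -0.005609069568271586 0.004225390236044331 world [ 0.4879 -0.1704  0.1864]
0.06 1593 tool [ 0.0703 -0.0006 -0.0203] yr -0.005721909380013363 0.004164393888459784 world [ 0.4842 -0.151   0.1863]
0.08 1881 tool [ 0.0903 -0.0009 -0.0203] yr -0.005775813227938534 0.004013030938773071 world [ 0.4801 -0.1313  0.1864]
0.1 1325 tool [ 0.1063 -0.0009 -0.0202] yr -0.0058974795675048155 0.004005487714503781 world [ 0.4771 -0.1157  0.1863]
x ext -0.040221455670611736 0.11282572407549762
```

View pics/w3.png

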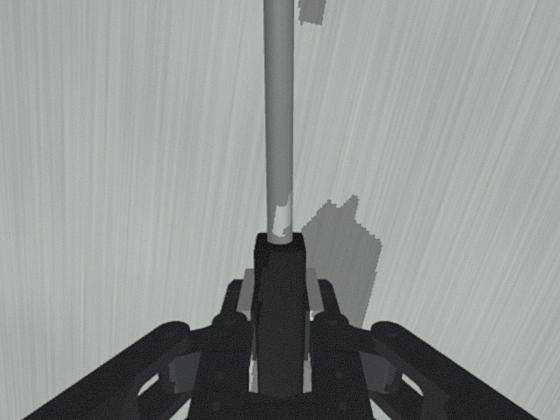

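jog_arm(
  series=[
    {"xyz": [0,0,4],"turn": [0,0,-0.005],"hand": -1},
    {"xyz": [0,0,4],"turn": [0,0,0],"hand": -1},
    {"xyz": [0,0,4],"turn": [0,0,0],"hand": -1},
    {"xyz": [0,0,2],"turn": [0,0,0],"hand": -1},
    {"xyz": [0,0,0.4],"turn": [0,0,0],"hand": -1},
    {"xyz": [0,0,0],"turn": [0,0,0],"hand": -1},
    {"xyz": [1,0,0],"turn": [0,0,0],"hand": -1},
    {"xyz": [0,0,0],"turn": [0,0,0],"hand": -1},
    {"xyz": [0,0,0],"turn": [0,0,0],"hand": -1},
  ],
)

```text
time_s: 7.6
eef_pos: [0.4963, -0.2106, 0.0235]
tool_rot: [0.001, 0.635, 0.773, 0.0]
ft_force: [-0.0, -0.8, -0.5]
width: 0.0185
grip_force: 97.9
```

```bash
python3 - <<'E'
from h import *
np.set_printoptions(precision=4,suppress=True)
T,s=pose(); print(T[:3,3],T[:3,0],s['ft_force'],s['time_s'])
ims=[]
for c in ['scene','top']:
    f=grab(c); print(c)
    q=pix(f,[.4451,.047,.038]); u,v=q.round().astype(int)
    for n in ['drum','rod']:
      for l in manip.landmark_of(c,n): print(n,round(l['score'],2),w(f,l['point']))
    im=f['pixels'][v-45:v+45,u-60:u+60]; ims.append(cv2.resize(im,None,fx=4.4,fy=4.4,interpolation=cv2.INTER_CUBIC))
cv2.imwrite('pics/d1.png',cv2.resize(np.vstack(ims),None,fx=.75,fy=.75))
E
```

```text
[ 0.4963 -0.2106  0.0235] [-0.1938  0.981  -0.0008] [-0.0123 -0.82   -0.5335] 7.6
scene
drum 0.89 [0.4478 0.0485 0.0351]
drum 0.73 [0.4307 0.1858 0.0328]
drum 0.57 [ 0.3397 -0.0518  0.0291]
rod 0.96 [ 0.4993 -0.2164  0.0424]
top
drum 0.86 [0.4417 0.043  0.0388]
```

View pics/d1.png

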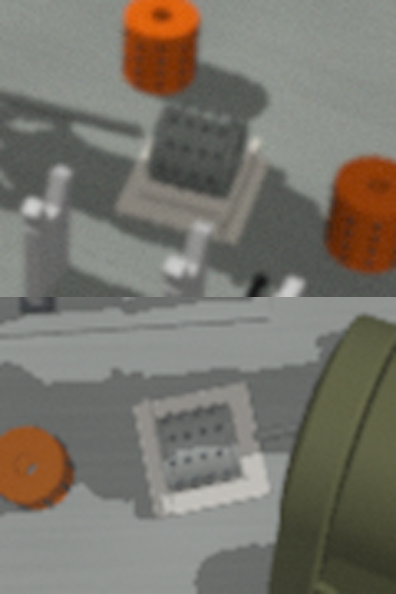

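The scene crop shows the rod tip at about (140,130), nearly in line with the drum's end. The top crop shows the shaft at (280,435) aimed at the drum's middle. The rod sits about 2 mm high, so I'll lower it slightly and enter slowly.

jog_arm(
  series=[
    {"xyz": [0,0,0.25],"turn": [0,0,0],"hand": -1},
    {"xyz": [0,0,0],"turn": [0,0,0],"hand": -1},
    {"xyz": [0.4,0,0],"turn": [0,0,0],"hand": -1},
    {"xyz": [0.4,0,0],"turn": [0,0,0],"hand": -1},
    {"xyz": [0.4,0,0],"turn": [0,0,0],"hand": -1},
    {"xyz": [0.4,0,0],"turn": [0,0,0],"hand": -1},
    {"xyz": [0.4,0,0],"turn": [0,0,0],"hand": -1},
    {"xyz": [0.4,0,0],"turn": [0,0,0],"hand": -1},
    {"xyz": [0,0,0],"turn": [0,0,0],"hand": -1},
    {"xyz": [0,0,0],"turn": [0,0,0],"hand": -1},
  ],
)

```text
time_s: 8.9
eef_pos: [0.491, -0.1875, 0.0198]
tool_rot: [0.0, 0.635, 0.772, -0.0]
ft_force: [-0.1, -1.2, -1.3]
width: 0.0184
grip_force: 97.9
```

jog_arm(
  series=[
    {"xyz": [0.6,0,-0.1],"turn": [0,0,0],"hand": -1},
    {"xyz": [0.6,0,0],"turn": [0,0,0],"hand": -1},
    {"xyz": [0.6,0,0],"turn": [0,0,0],"hand": -1},
    {"xyz": [0.6,0,0],"turn": [0,0,0],"hand": -1},
    {"xyz": [0.6,0,0],"turn": [0,0,0],"hand": -1},
    {"xyz": [0.6,0,0],"turn": [0,0,0],"hand": -1},
    {"xyz": [0.4,0,0],"turn": [0,0,0],"hand": -1},
    {"xyz": [0.4,0,0],"turn": [0,0,0],"hand": -1},
    {"xyz": [0.3,0,0],"turn": [0,0,0],"hand": -1},
    {"xyz": [0.3,0,0],"turn": [0,0,0],"hand": -1},
    {"xyz": [0.3,0,0],"turn": [0,0,0],"hand": -1},
    {"xyz": [0.3,0,0],"turn": [0,0,0],"hand": -1},
    {"xyz": [0.3,0,0],"turn": [0,0,0],"hand": -1},
    {"xyz": [0,0,0],"turn": [0,0,0],"hand": -1},
  ],
)

```text
time_s: 10.3
eef_pos: [0.4794, -0.1291, 0.0208]
tool_rot: [-0.0, 0.635, 0.772, 0.0]
ft_force: [0.3, 0.2, -1.3]
width: 0.0184
grip_force: 97.9
```

```bash
python3 - <<'E'
from h import *
np.set_printoptions(precision=4,suppress=True)
T,s=pose(); print(T[:3,3],T[:3,:3],s['ft_force'],s['ft_torque'])
print('a,n',(T[:2,3]-[.4452,.0465])@np.array([[-.1925,.981],[.981,.1925]]).T)
for c in ['scene','top']:
    f=grab(c)
    for l in manip.landmark_of(c,'drum'): print(c,round(l['score'],2),w(f,l['point']))
E
```

```text
[ 0.4794 -0.1291  0.0208] [[-0.1933  0.9811 -0.0002]
 [ 0.9811  0.1933  0.0003]
 [ 0.0003 -0.0002 -1.    ]] [ 0.2589  0.1669 -1.262 ] [-0.1202 -0.0351 -0.0396]
a,n [-0.1788 -0.0002]
scene 0.87 [0.4499 0.0478 0.0355]
scene 0.85 [0.4332 0.1843 0.0279]
scene 0.55 [ 0.3387 -0.0494  0.0304]
top 0.68 [0.4328 0.187  0.0331]
top 0.36 [0.4384 0.0447 0.0401]
```

jog_arm(
  series=[
    {"xyz": [1,0,0],"turn": [0,0,0],"hand": -1},
    {"xyz": [1,0,0],"turn": [0,0,0],"hand": -1},
    {"xyz": [1,0,0],"turn": [0,0,0],"hand": -1},
    {"xyz": [1,0,0],"turn": [0,0,0],"hand": -1},
    {"xyz": [1,0,0],"turn": [0,0,0],"hand": -1},
    {"xyz": [0.8,0,0],"turn": [0,0,0],"hand": -1},
    {"xyz": [0.4,0,0],"turn": [0,0,0],"hand": -1},
    {"xyz": [0,0,0],"turn": [0,0,0],"hand": -1},
    {"xyz": [0,0,-0.2],"turn": [0,0,0],"hand": -1},
    {"xyz": [0,0,-0.2],"turn": [0,0,0],"hand": -1},
    {"xyz": [0,0,-0.2],"turn": [0,0,0],"hand": -1},
    {"xyz": [0,0,-0.4],"turn": [0,0,0],"hand": -1},
    {"xyz": [0,0,-0.5],"turn": [0,0,0],"hand": -1},
    {"xyz": [0,0,-0.5],"turn": [0,0,0],"hand": -1},
    {"xyz": [0,0,0],"turn": [0,0,0],"hand": -1},
    {"xyz": [0,0,0],"turn": [0,0,0],"hand": -1},
  ],
)

```text
time_s: 12.1
eef_pos: [0.4677, -0.0688, 0.041]
tool_rot: [0.0, 0.635, 0.772, 0.0]
ft_force: [-0.4, -0.3, -3.0]
width: 0.0184
grip_force: 97.8
```

```bash
python3 chk.py; python3 -c "
import cv2;from h import *
f=grab('scene');u,v=pix(f,[.4451,.047,.038]).round().astype(int)
a=cv2.resize(f['pixels'][v-50:v+50,u-65:u+65],None,fx=3.5,fy=3.5); b=cv2.imread('pics/w3.png'); b=cv2.resize(b,None,fx=.65,fy=.65)
c=np.zeros((364,800,3),np.uint8); c[:350,:400]=a[:350,:400]; c[:273,436:800]=b; cv2.imwrite('pics/e1.png',c)"
```

```text
t 12.1 tcp [ 0.4677 -0.0688  0.041 ] toolx [-0.1928  0.9812 -0.0002] F [-0.4251 -0.2664 -3.023 ]
rod px 11501
-0.04 1589 tool [-0.029  -0.0002 -0.0261] yr -0.010237316489288602 0.009689946798092685 world [ 0.4731 -0.0972  0.0672]
-0.02 1880 tool [-0.0097 -0.0002 -0.0262] yr -0.00984306769925822 0.009061905362961122 world [ 0.4694 -0.0783  0.0672]
0.0 2187 tool [ 0.0107 -0.0006 -0.026 ] yr -0.010448029719191586 0.009413707456355157 world [ 0.4651 -0.0584  0.0671]
0.02 1633 tool [ 0.0267 -0.0002 -0.0257] yr -0.010459850339992771 0.009420104747356996 world [ 0.4623 -0.0426  0.0667]
0.04 1344 tool [ 0.0504 -0.0006 -0.0203] yr -0.005584504394227673 0.0042682398124636875 world [ 0.4574 -0.0195  0.0613]
0.06 1572 tool [ 0.0704 -0.0006 -0.0201] yr -0.0057334562381984 0.0041345639157983624 world [0.4535 0.0002 0.0611]
0.08 498 tool [ 0.0826 -0.0006 -0.02  ] yr -0.005520146250840391 0.003925739177182832 world [0.4512 0.0122 0.061 ]
x ext -0.09013956158505299 0.08554442550801473
drum reg 0.86 17941 [0.4478 0.0255 0.0813]
drum reg 0.69 13319 [ 0.3636 -0.0381  0.0449]
drum x@y=.0465,z,slopes [ 0.4434  0.053  -0.1958  0.0505] 0.001648870689059006
axial [-0.0324 -0.0217 -0.0081]
```

View pics/e1.png

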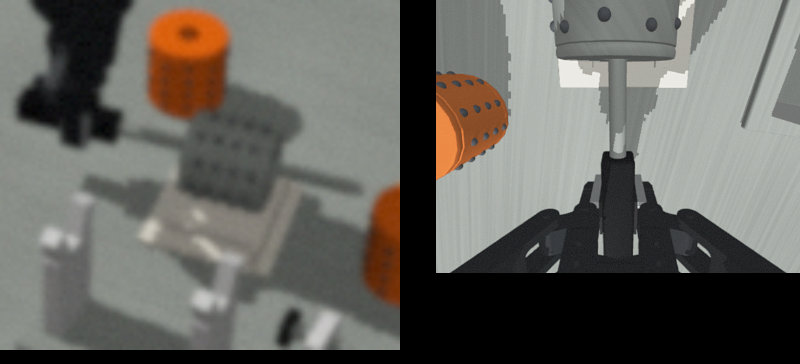

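The drum hangs on the rod at (235,150) in the left panel, clear of the tray. In the right panel its near face is 84 mm ahead of the TCP. Now I lift and carry it over the stand.

jog_arm(
  series=[
    {"xyz": [0,0,-1],"turn": [0,0,0],"hand": -1},
    {"xyz": [0,0,-2],"turn": [0,0,0],"hand": -1},
    {"xyz": [0,0,-2.5],"turn": [0,0,0],"hand": -1},
    {"xyz": [0,0,-2.5],"turn": [0,0,0],"hand": -1},
    {"xyz": [0,0,-2.5],"turn": [0,0,0],"hand": -1},
    {"xyz": [0,0,-1.9],"turn": [0,0,0],"hand": -1},
    {"xyz": [-0.2,1.2,0],"turn": [0,0,0],"hand": -1},
    {"xyz": [-0.4,2.4,0],"turn": [0,0,0],"hand": -1},
    {"xyz": [-0.4,2.8,0],"turn": [0,0,0],"hand": -1},
    {"xyz": [-0.4,2.8,0],"turn": [0,0,0],"hand": -1},
    {"xyz": [-0.4,2.8,0],"turn": [0,0,0],"hand": -1},
    {"xyz": [-0.2,1.6,0],"turn": [0,0,0],"hand": -1},
    {"xyz": [0,0,0],"turn": [0,0,0.04],"hand": -1},
    {"xyz": [0,0,0],"turn": [0,0,0.07],"hand": -1},
    {"xyz": [0,0,0],"turn": [0,0,0.04],"hand": -1},
    {"xyz": [0,0,0],"turn": [0,0,0],"hand": -1},
    {"xyz": [0,0,0],"turn": [0,0,0],"hand": -1},
  ],
)

```text
time_s: 14.0
eef_pos: [0.6049, -0.062, 0.1639]
tool_rot: [-0.0, 0.691, 0.723, -0.0]
ft_force: [0.1, 0.5, -3.4]
width: 0.0185
grip_force: 97.9
```

```bash
python3 - <<'E'
from rodfit import *
f,C=rodfit(); T,_=pose()
cv2.imwrite('pics/w4.png',f['pixels'])
L=(C-T[:3,3])@T[:3,:3]
# post tops
S=C[(C[...,2]>.097)&(C[...,2]<.107)&(abs(C[...,0]-.6)<.045)&(C[...,1]>-.03)&(C[...,1]<.15)]
for lo in np.arange(-.03,.15,.01):
    q=S[(S[:,1]>=lo)&(S[:,1]<lo+.01)]
    if len(q)>3: print(round(lo,2),len(q),q[:,0].min(),q[:,0].max())
g=C[(C[...,2]>.14)&(L[...,0]>.07)&(abs(L[...,1])>.012)&(abs(L[...,1])<.03)]; g=(g-T[:3,3])@T[:3,:3]
print('drum near face tool x',np.percentile(g[:,0],[1,5,20]),len(g))
E
```

```text
t 14.0 tcp [ 0.6049 -0.062   0.1639] toolx [-0.0455  0.999  -0.    ] F [ 0.1448  0.5063 -3.4384]
rod px 11544
-0.04 1602 tool [-0.029  -0.0001 -0.0261] yr -0.010308689324317612 0.009704888489798754 world [ 0.6061 -0.091   0.19  ]
-0.02 1870 tool [-0.0097 -0.0002 -0.026 ] yr -0.010284779860408388 0.00953328734457402 world [ 0.6052 -0.0718  0.19  ]
0.0 2164 tool [ 0.0106 -0.0006 -0.026 ] yr -0.010426115640007044 0.009796821419902643 world [ 0.6039 -0.0514  0.1899]
0.02 1653 tool [ 0.0267 -0.0006 -0.0256] yr -0.010579593005337713 0.009426329573646535 world [ 0.6032 -0.0354  0.1895]
0.04 1370 tool [ 0.0504 -0.0006 -0.0202] yr -0.005576789475590367 0.004291698518510967 world [ 0.602  -0.0117  0.1841]
0.06 1602 tool [ 0.0705 -0.0006 -0.02  ] yr -0.005653371944470313 0.004194918939392029 world [0.6011 0.0084 0.1839]
0.08 485 tool [ 0.0829 -0.0006 -0.0201] yr -0.00549552500252043 0.003951953320977421 world [0.6006 0.0207 0.184 ]
x ext -0.04018575470587442 0.08585318635212659
-0.01 54 0.575633624777893 0.5891860685246637
0.0 811 0.5755618974543097 0.6285561144203636
0.01 149 0.575616279958548 0.6284358596911028
drum near face tool x [0.0857 0.0859 0.0895] 9242
```

jog_arm(
  series=[
    {"xyz": [0,0,1],"turn": [0,0,0],"hand": -1},
    {"xyz": [0,0,2],"turn": [0,0,0],"hand": -1},
    {"xyz": [0,0,2],"turn": [0,0,0],"hand": -1},
    {"xyz": [0,0,1.5],"turn": [0,0,0],"hand": -1},
    {"xyz": [0,0,0.8],"turn": [0,0,0],"hand": -1},
    {"xyz": [0,0,0.5],"turn": [0,0,0],"hand": -1},
    {"xyz": [0,0,0.5],"turn": [0,0,0],"hand": -1},
    {"xyz": [0,0,0.4],"turn": [0,0,0],"hand": -1},
    {"xyz": [0,0,0.3],"turn": [0,0,0],"hand": -1},
    {"xyz": [0,0,0],"turn": [0,0,0],"hand": -1},
    {"xyz": [0,0,0],"turn": [0,0,0],"hand": -1},
  ],
)

```text
time_s: 15.2
eef_pos: [0.605, -0.0622, 0.075]
tool_rot: [0.0, 0.691, 0.722, 0.0]
ft_force: [0.8, -0.3, -2.7]
width: 0.0181
grip_force: 98.0
```

Still free, and I expect seating at TCP z≈0.067.

jog_arm(
  series=[
    {"xyz": [0,0,0.2],"turn": [0,0,0],"hand": -1},
    {"xyz": [0,0,0.2],"turn": [0,0,0],"hand": -1},
    {"xyz": [0,0,0.2],"turn": [0,0,0],"hand": -1},
    {"xyz": [0,0,0],"turn": [0,0,0],"hand": -1},
    {"xyz": [0,0,0],"turn": [0,0,0],"hand": -1},
  ],
)

```text
time_s: 15.7
eef_pos: [0.6049, -0.0622, 0.0687]
tool_rot: [-0.0, 0.691, 0.722, -0.0]
ft_force: [0.6, 0.5, -2.1]
width: 0.0187
grip_force: 97.9
```

```bash
python3 -c "
from rodfit import *
f,C=rodfit(); print(manip.observe()['ft_force'])
g=grab('scene');u,v=pix(g,[.6,.061,.085]).round().astype(int)
a=cv2.resize(g['pixels'][v-55:v+55,u-75:u+75],None,fx=2.9,fy=2.9); b=cv2.resize(f['pixels'],None,fx=.65,fy=.65)
c=np.zeros((330,800,3),np.uint8); c[:319,:435]=a[:319,:435]; c[:273,436:800]=b; cv2.imwrite('pics/f1.png',c)"
```

```text
t 15.7 tcp [ 0.6049 -0.0622  0.0687] toolx [-0.044  0.999 -0.   ] F [ 0.6494  0.5426 -2.0704]
rod px 11336
-0.04 1582 tool [-0.029  -0.0001 -0.0261] yr -0.010250393561090478 0.009651428828697276 world [ 0.606  -0.0912  0.0948]
-0.02 1844 tool [-0.0097 -0.0006 -0.0261] yr -0.009781839098516983 0.009601824888962628 world [ 0.6047 -0.0719  0.0948]
0.0 2115 tool [ 0.0107 -0.0006 -0.026 ] yr -0.010205765528487011 0.009506945156914474 world [ 0.6038 -0.0515  0.0947]
0.02 1651 tool [ 0.0267 -0.0006 -0.0256] yr -0.010193537795518357 0.009501088851742131 world [ 0.6031 -0.0355  0.0943]
0.04 1344 tool [ 0.0504 -0.0006 -0.0201] yr -0.005605428632624402 0.004059518198161334 world [ 0.6021 -0.0119  0.0889]
0.06 1566 tool [ 0.0703 -0.0006 -0.0201] yr -0.005588006194089106 0.0042026559349788 world [0.6012 0.008  0.0888]
0.08 475 tool [ 0.0829 -0.0006 -0.0201] yr -0.005484837906525982 0.003951461478530748 world [0.6006 0.0206 0.0888]
x ext -0.0395762087338644 0.08603111674812418
[-0.2782  0.0121 -2.1171]
```

View pics/f1.png

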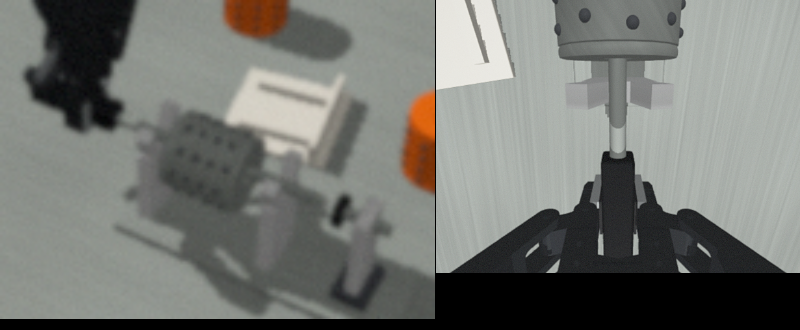

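The drum hangs between the posts, the shaft sits in both notches about 1 mm high, and the tip faces the stop at (340,210). I'll seat the rod, then advance.

jog_arm(
  series=[
    {"xyz": [0,0,0.1],"turn": [0,0,0],"hand": -1},
    {"xyz": [0,0,0],"turn": [0,0,0],"hand": -1},
    {"xyz": [0,0,0],"turn": [0,0,0],"hand": -1},
  ],
)

```text
time_s: 16.15
eef_pos: [0.605, -0.0622, 0.0679]
tool_rot: [0.0, 0.691, 0.722, 0.0]
ft_force: [0.6, -0.7, -1.1]
width: 0.0185
grip_force: 98.1
```

jog_arm(
  series=[
    {"xyz": [0.2,0,0],"turn": [0,0,0],"hand": -1},
    {"xyz": [0.2,0,0],"turn": [0,0,0],"hand": -1},
    {"xyz": [0.1,0,0],"turn": [0,0,0],"hand": -1},
    {"xyz": [0,0,0],"turn": [0,0,0],"hand": -1},
    {"xyz": [0,0,0],"turn": [0,0,0],"hand": -1},
  ],
)

```text
time_s: 16.65
eef_pos: [0.6047, -0.0568, 0.0678]
tool_rot: [-0.0, 0.691, 0.723, 0.0]
ft_force: [-0.1, 0.3, -0.1]
width: 0.0185
grip_force: 98.2
```

jog_arm(
  series=[
    {"xyz": [0.1,0,0],"turn": [0,0,0],"hand": -1},
    {"xyz": [0.1,0,0],"turn": [0,0,0],"hand": -1},
    {"xyz": [0.1,0,0],"turn": [0,0,0],"hand": -1},
    {"xyz": [0.1,0,0],"turn": [0,0,0],"hand": -1},
    {"xyz": [0,0,0],"turn": [0,0,0],"hand": -1},
    {"xyz": [0,0,0],"turn": [0,0,0],"hand": -1},
  ],
)

```text
time_s: 17.25
eef_pos: [0.6045, -0.0535, 0.0678]
tool_rot: [0.0, 0.691, 0.722, -0.0]
ft_force: [-0.2, -1.9, -0.4]
width: 0.0184
grip_force: 98.2
```

jog_arm(
  series=[
    {"xyz": [0.1,0,0],"turn": [0,0,0],"hand": -1},
    {"xyz": [0.1,0,0],"turn": [0,0,0],"hand": -1},
    {"xyz": [0.1,0,0],"turn": [0,0,0],"hand": -1},
    {"xyz": [0,0,0],"turn": [0,0,0],"hand": -1},
    {"xyz": [0,0,0],"turn": [0,0,0],"hand": -1},
  ],
)

```text
time_s: 17.75
eef_pos: [0.6043, -0.0525, 0.0679]
tool_rot: [0.001, 0.692, 0.722, -0.001]
ft_force: [-0.0, -7.4, -1.2]
width: 0.0188
grip_force: 98.2
```

jog_arm(
  series=[
    {"xyz": [0.1,0,0],"turn": [0,0,0],"hand": -1},
    {"xyz": [0.1,0,0],"turn": [0,0,0],"hand": -1},
    {"xyz": [0,0,0],"turn": [0,0,0],"hand": -1},
    {"xyz": [0,0,0],"turn": [0,0,0],"hand": -1},
  ],
)

```text
time_s: 18.15
eef_pos: [0.6042, -0.0506, 0.0679]
tool_rot: [0.001, 0.692, 0.722, -0.001]
ft_force: [-0.4, -6.1, -0.1]
width: 0.0185
grip_force: 98.2
```

jog_arm(
  series=[
    {"xyz": [0.1,0,0],"turn": [0,0,0],"hand": -1},
    {"xyz": [0.1,0,0],"turn": [0,0,0],"hand": -1},
    {"xyz": [0.1,0,0],"turn": [0,0,0],"hand": -1},
    {"xyz": [0.1,0,0],"turn": [0,0,0],"hand": -1},
    {"xyz": [0,0,0],"turn": [0,0,0],"hand": -1},
    {"xyz": [0,0,0],"turn": [0,0,0],"hand": -1},
  ],
)

```text
time_s: 18.75
eef_pos: [0.6041, -0.0466, 0.0679]
tool_rot: [0.001, 0.692, 0.722, -0.001]
ft_force: [-0.4, -8.0, -1.0]
width: 0.0186
grip_force: 98.2
```

jog_arm(
  series=[
    {"xyz": [0.1,0,0],"turn": [0,0,0],"hand": -1},
    {"xyz": [0.1,0,0],"turn": [0,0,0],"hand": -1},
    {"xyz": [0.1,0,0],"turn": [0,0,0],"hand": -1},
    {"xyz": [0,0,0],"turn": [0,0,0],"hand": -1},
    {"xyz": [0,0,0],"turn": [0,0,0],"hand": -1},
  ],
)

```text
time_s: 19.25
eef_pos: [0.6039, -0.0436, 0.0679]
tool_rot: [0.001, 0.692, 0.722, -0.001]
ft_force: [0.6, -7.3, -0.1]
width: 0.0186
grip_force: 98.2
```

jog_arm(
  series=[
    {"xyz": [0.1,0,0],"turn": [0,0,0],"hand": -1},
    {"xyz": [0,0,0],"turn": [0,0,0],"hand": -1},
    {"xyz": [0,0,0],"turn": [0,0,0],"hand": -1},
  ],
)

```text
time_s: 19.55
eef_pos: [0.6039, -0.0426, 0.0679]
tool_rot: [0.001, 0.692, 0.722, -0.001]
ft_force: [-0.8, -7.5, -0.7]
width: 0.0185
grip_force: 98.2
```

jog_arm(
  series=[
    {"xyz": [0.1,0,0],"turn": [0,0,0],"hand": -1},
    {"xyz": [0,0,0],"turn": [0,0,0],"hand": -1},
    {"xyz": [0,0,0],"turn": [0,0,0],"hand": -1},
  ],
)

```text
time_s: 19.85
eef_pos: [0.6039, -0.0416, 0.0679]
tool_rot: [0.001, 0.692, 0.722, -0.001]
ft_force: [0.2, -7.2, 0.1]
width: 0.018
grip_force: 98.2
```

jog_arm(
  series=[
    {"xyz": [0.1,0,0],"turn": [0,0,0],"hand": -1},
    {"xyz": [0,0,0],"turn": [0,0,0],"hand": -1},
    {"xyz": [0,0,0],"turn": [0,0,0],"hand": -1},
  ],
)

```text
time_s: 20.15
eef_pos: [0.6038, -0.0412, 0.0679]
tool_rot: [0.001, 0.692, 0.722, -0.001]
ft_force: [0.6, -7.8, -0.4]
width: 0.0185
grip_force: 98.2
```

jog_arm(
  series=[
    {"xyz": [0.1,0,0],"turn": [0,0,0],"hand": -1},
    {"xyz": [0,0,0],"turn": [0,0,0],"hand": -1},
    {"xyz": [0,0,0],"turn": [0,0,0],"hand": -1},
  ],
)

```text
time_s: 20.45
eef_pos: [0.6037, -0.0411, 0.068]
tool_rot: [0.002, 0.692, 0.722, -0.001]
ft_force: [-1.2, -10.5, -0.5]
width: 0.0187
grip_force: 98.2
```

The stop has come to its hard end: about 0.1 mm of motion and the force is rising. One more millimetre will confirm it.

jog_arm(
  series=[
    {"xyz": [0.1,0,0],"turn": [0,0,0],"hand": -1},
    {"xyz": [0,0,0],"turn": [0,0,0],"hand": -1},
    {"xyz": [0,0,0],"turn": [0,0,0],"hand": -1},
  ],
)

```text
time_s: 20.75
eef_pos: [0.6037, -0.041, 0.0681]
tool_rot: [0.002, 0.693, 0.721, -0.002]
ft_force: [0.5, -13.3, -0.4]
width: 0.0181
grip_force: 98.3
```

```bash
python3 - <<'E'
from rodfit import *
f,C=rodfit(); T,_=pose(); L=(C-T[:3,3])@T[:3,:3]
m=(abs(L[...,1])>.012)&(abs(L[...,1])<.03)&(L[...,0]>.05)
g=C[(C[...,2]>.075)&(C[...,2]<.12)&m]
p=g[(g[:,2]>.098)&(g[:,2]<.105)&(g[:,1]<.02)]; print('post y',np.percentile(p[:,1],[1,50,99]))
e=g[(g[:,1]>.022)]; print('drum near face y',np.percentile(e[:,1],[1,5,20]))
s=grab('scene'); S=cloud(s)
for c,q in (('scene',S),):
    r=[x for x in manip.regions_of(c,'drum')]
    for x in r:
        P=q[x['region']]; print(round(x['score'],2),np.median(P,0),np.percentile(P[:,1],[2,98]))
u,v=pix(s,[.6,.061,.085]).round().astype(int)
a=cv2.resize(s['pixels'][v-55:v+55,u-70:u+80],None,fx=4,fy=4,interpolation=cv2.INTER_CUBIC); cv2.imwrite('pics/g1.png',a)
E
```

```text
t 20.75 tcp [ 0.6037 -0.041   0.0681] toolx [-0.0406  0.9992 -0.0053] F [  0.5236 -13.3235  -0.3605]
rod px 11662
-0.04 1605 tool [-0.0292 -0.0001 -0.0258] yr -0.010212570224592417 0.009731066531397345 world [ 0.6047 -0.0701  0.0941]
-0.02 1882 tool [-0.0098 -0.0006 -0.026 ] yr -0.009731722726051845 0.009609187127123064 world [ 0.6035 -0.0507  0.0941]
0.0 2186 tool [ 0.0106 -0.0006 -0.0261] yr -0.010431411973347609 0.009313533422600367 world [ 0.6027 -0.0303  0.0941]
0.02 1677 tool [ 0.0268 -0.0006 -0.0258] yr -0.010632048332875633 0.009374799297521526 world [ 0.602  -0.0141  0.0938]
0.04 1369 tool [ 0.0502 -0.0006 -0.0206] yr -0.005768734839307979 0.0040526245552143635 world [0.6011 0.0092 0.0884]
0.06 1626 tool [ 0.0705 -0.0009 -0.0206] yr -0.005866162620184454 0.004139499207429106 world [0.5999 0.0294 0.0883]
0.08 484 tool [ 0.0829 -0.0009 -0.0207] yr -0.005834596218744449 0.003931271830211513 world [0.5994 0.0418 0.0883]
x ext -0.1077571737465618 0.08545440342611921
post y [0.0083 0.0107 0.0127]
drum near face y [0.0436 0.0452 0.0487]
0.96 [0.6185 0.0805 0.1036] [0.0478 0.1093]
0.88 [0.4519 0.1934 0.0551] [0.1631 0.2195]
0.6 [ 0.3569 -0.0393  0.0506] [-0.0717 -0.0167]
```

View pics/g1.png

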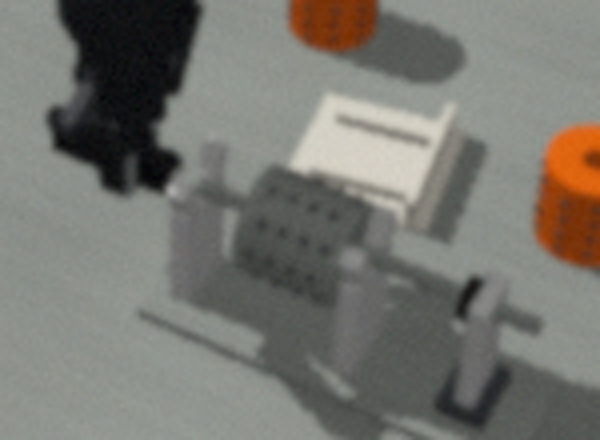

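The disc is now against its carrier at (475,295), so the stop is home. The drum is close to the +y post at (360,240). I'll draw the rod back a little so the drum hangs clear, then let go and retreat.

jog_arm(
  series=[
    {"xyz": [-0.2,0,0],"turn": [0,0,0],"hand": -1},
    {"xyz": [-0.2,0,0],"turn": [0,0,0],"hand": -1},
    {"xyz": [-0.2,0,0],"turn": [0,0,0],"hand": -1},
    {"xyz": [-0.2,0,0],"turn": [0,0,0],"hand": -1},
    {"xyz": [-0.2,0,0],"turn": [0,0,0],"hand": -1},
    {"xyz": [0,0,0],"turn": [0,0,0],"hand": -1},
    {"xyz": [0,0,0],"turn": [0,0,0],"hand": -1},
  ],
)

```text
time_s: 21.65
eef_pos: [0.6042, -0.0458, 0.0678]
tool_rot: [-0.0, 0.691, 0.723, 0.0]
ft_force: [-0.1, 2.0, 0.5]
width: 0.0185
grip_force: 98.3
```

```bash
cat > dr.py <<'E'
from h import *
np.set_printoptions(precision=4,suppress=True)
f=grab('wrist'); C=cloud(f); T,st=pose(); L=(C-T[:3,3])@T[:3,:3]
print(T[:3,3],st['ft_force'],st['time_s'])
m=(abs(C[...,0]-.6)>.012)&(abs(C[...,0]-.6)<.03)
e=C[(C[...,2]>.075)&(C[...,2]<.12)&m&(C[...,1]>.022)&(C[...,1]<.1)]; print('drum near y',np.percentile(e[:,1],[1,5,20]) if len(e) else '')
s=grab('scene'); S=cloud(s)
for n in ['drum','rod']:
  for x in manip.regions_of('scene',n):
    P=S[x['region']]; print(n,round(x['score'],2),np.median(P,0),np.percentile(P[:,1],[2,98]))
E
python3 dr.py
```

```text
[ 0.6042 -0.0457  0.0678] [-0.3865  2.1327  0.8277] 21.7
drum near y [0.0389 0.0404 0.0439]
drum 0.72 [ 0.3569 -0.0398  0.0491] [-0.0748 -0.0165]
drum 0.6 [0.6172 0.0766 0.1009] [0.0239 0.1047]
drum 0.6 [0.452  0.1921 0.0537] [0.1621 0.2194]
rod 0.82 [ 0.6036 -0.0146  0.0895] [-0.037   0.1637]
```

jog_arm(
  series=[
    {"xyz": [0,0,0],"turn": [0,0,0],"hand": -0.3},
    {"xyz": [0,0,0],"turn": [0,0,0],"hand": 0.2},
    {"xyz": [0,0,0],"turn": [0,0,0],"hand": 0.6},
    {"xyz": [0,0,0],"turn": [0,0,0],"hand": 1},
    {"xyz": [0,0,0],"turn": [0,0,0],"hand": 1},
    {"xyz": [0,0,0],"turn": [0,0,0],"hand": 1},
    {"xyz": [0,0,-1],"turn": [0,0,0],"hand": 1},
    {"xyz": [-1,0,-3],"turn": [0,0,0],"hand": 1},
    {"xyz": [-1,0,-4],"turn": [0,0,0],"hand": 1},
    {"xyz": [-1,0,-4],"turn": [0,0,0],"hand": 1},
    {"xyz": [-1,0,-4],"turn": [0,0,0],"hand": 1},
    {"xyz": [-1,0,-4],"turn": [0,0,0],"hand": 1},
    {"xyz": [0,0,0],"turn": [0,0,0],"hand": 1},
    {"xyz": [0,0,0],"turn": [0,0,0],"hand": 1},
  ],
)

```text
time_s: 23.25
eef_pos: [0.6066, -0.0966, 0.2693]
tool_rot: [0.001, 0.692, 0.722, 0.001]
ft_force: [0.3, 0.6, -1.2]
width: 0.0851
grip_force: 0.0
```

```bash
python3 dr.py; python3 - <<'E'
from h import *
np.set_printoptions(precision=4,suppress=True)
f=grab('wrist'); C=cloud(f)
P=C[(C[...,2]>.074)&(C[...,2]<.1)&(abs(C[...,0]-.595)<.013)&(C[...,1]>.12)&(C[...,1]<.22)&(f['pixels'].mean(2)<60)]
print('stop y',np.percentile(P[:,1],[2,50,98]) if len(P) else '')
a=cv2.resize(f['pixels'],None,fx=1.2,fy=1.2); cv2.imwrite('pics/z.png',a)
E
```

```text
[ 0.606  -0.0959  0.2678] [-0.2844  0.3333 -0.941 ] 23.3
drum near y [0.0384 0.0388 0.041 ]
drum 0.82 [0.4527 0.1926 0.0526] [0.1621 0.2192]
drum 0.68 [ 0.3569 -0.0406  0.0496] [-0.075  -0.0166]
drum 0.65 [0.3857 0.3794 0.0262] [0.3214 0.435 ]
drum 0.57 [0.6174 0.0774 0.1014] [0.0412 0.1047]
rod 0.87 [ 0.6068 -0.0317  0.0899] [-0.0909  0.1627]
stop y
```

View pics/z.png

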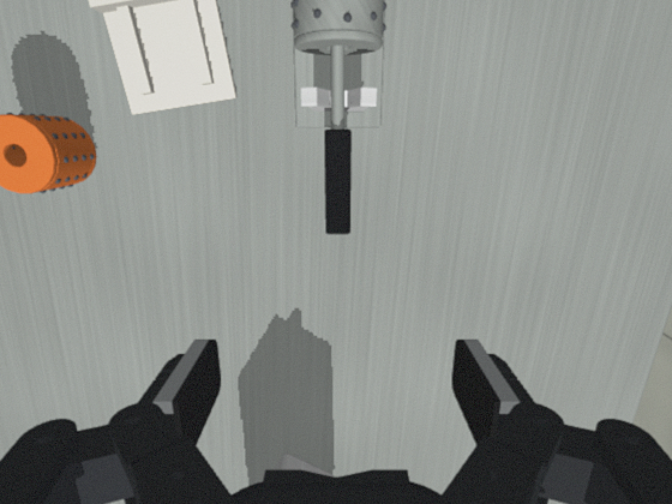

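The picture shows the rod seated with its handle at (338,180), the drum hanging past the -y post at (340,20), and the gripper clear. Handing in.

```bash
python3 -c "
from bench import manip
print(manip.finish_job())"
```

```text
the job is handed in; nothing more can be done
None
```

The job is handed in at about 23 s of the 62 s allowed: the drum hangs on the rod between the posts, the rod was pushed until the stop hit its hard end (7–8 N, then 13 N), drawn back about 5 mm so the drum clears the +y post, and released with the gripper clear.

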